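# Feed the milled block through the measuring guide

### The arm

A 7-joint arm with a two-finger parallel gripper is mounted at the origin on a cart in front of the work surface, level with it; the furniture and walls round the work are solid. World frame = base frame: x ahead of the robot, y to its left, z up, the work surface at z = 0. Lengths are in m, angles in degrees, forces in N, time in s.
With the tool pointing down it reaches from about 0.425 to 0.875 m from the base axis. Payload 4.7 kg.
Tool frame: the origin (TCP) lies between the finger pads; the fingertips stand 22 mm ahead of it and the grasp point (between the pads) lies 3 mm ahead of it (env.tip_reach is the distance from the TCP to the fingertips, in m); z points along the fingers, y is the line along which they close (so a half turn about z gives the same grasp; the last joint's range is limited). The gripper opens to 87 mm and grips with 3 to 60 N. Pads are 19 mm wide; open, the fingers measure 117 mm over their backs; the gripper's body (75 mm by 190 mm) begins 51 mm behind the grasp point.
Start: joints at [64.12, 18.392, -4.016, 83.108, 1.295, 78.541, -3.26], TCP at [0.292, -0.581, 0.245] pointing down, gripper open.
Joint ranges: [-163.93, 163.93], [-17.29, 119.83], [-79.2, 71.16], [3.27, 140.29], [-89.18, 269.18], [5.43, 117.66], [-154.24, 154.24]. Speed limits (degrees/s): [147.25, 147.25, 180, 180, 180, 180, 180].

### API

Orientations are given as [roll, pitch, yaw] about the fixed x, y, z axes, in that order (R = Rz(yaw) Ry(pitch) Rx(roll)).
In Python, from cell import env gives the robot as it stands.
- The arm moves only by the shell command python3 -m creep 'ROWS' [FORCE]. ROWS is JSON, one flat list of numbers, 7 for each row, row after row: the finger opening in mm, from 0 to 87, then the shift along the tool's x, y, z in units of 30 mm (1.0 is 30 mm), then the turn, a rotation vector about the tool's x, y, z in units of 6 degrees (1.0 is 6 degrees). A call has 1 to 12 rows; each row is the pose to reach, as a shift and turn from the pose commanded when the call began, along the tool's axes at that moment; what a row does not reach only later rows make up. A row lasts 1/10 s, in which the tool goes at most 50 mm and 8.59 degrees, less where a joint would pass 70% of its speed; a pose out of reach is approached as far as the arm can. A call with a gripper value outside its range is refused whole. The fingers move at their own pace and stop on an object; FORCE is the grip in N (left out, the last holds). Time passes only in rows, so rows that repeat a pose let the fingers close. It gives the time, the measured TCP pose, the force, the opening and the grip force at its end, in the units of the state.
- env.get_obs(): the state, without advancing time (a new reading comes with each control period).
- env.read_camera(name): name is "scene" or "top" or "wrist"; returns a dict with "color" (384x512x3 uint8, red, green, blue), "depth" (384x512 float32, m along the optical axis (not along the pixel's ray), 0 where there is no reading), "fovy" (degrees; the focal length in pixels is half the picture's height over the tangent of half this angle, whatever the lens; pixels are square), "cx", "cy" (the principal point, pixels), "D" ([k1, k2, p1, p2, k3] as OpenCV has them; the pictures are not rectified), "R" (3x3) and "t" (3): a world point X has camera coordinates R X + t. Camera axes: x right, y down, z forward; pixel columns grow to the right and rows downward; lengths in m; the calibration is good to about 2 mm. A picture is of the moment at which its call begins.
- env.sign_off(): hands the job in; it is judged then, once.
The state is a dict: "time_s": time; "qpos": joint angles; "joint_velocities": joint speeds; "effort": joint torques, N m; "tool_pos": TCP position; "tool_rot": TCP orientation; "force": force on the tool from outside, world axes, zero at the start; "wrist_torque": the same for the moment, N m; "grip_width": finger opening in m; "grasp_force": force on a finger pad.
Only numpy, scipy, OpenCV 4.12 (cv2) and the standard library are available. Lean on these libraries where they do the work, as an engineer would, in place of code of your own. Each camera call takes 0.05 s, during which the arm holds its last target. There are 200 camera calls.

### The job

Stand the milled aluminium block on the plate in front of the mouth of the measuring guide, lined up with the channel and let go, with its nose between the flared wings. Then take the grey push stick by its raised grip and with its nose push the block through the channel until it is fully home against the end stop; never push it inside the channel with the gripper. Finally draw the stick right out and leave it standing on its sole on the plate, clear of the guide, without disturbing the loose rings and bushes.

Things in the scene. Friction and masses are not known exactly. Their poses are not given: they have to be found in the camera images.
- guide_mouth (a point): Centre of the mouth of the measuring guide's channel, at plate height. The guide is fixed. Its channel is 20 mm wide (19 mm at the mouth), 43 mm high, 100 mm deep; the floor is the granite itself, the top is covered but for an 8 mm slot along the middle. This frame's x axis points into the channel, y to the left of it, z up.
- guide_wings (a point): Point on the plate midway between the outer ends of the two flared lead-in wings, 31 mm before the mouth (at -31 mm on its x); same axes. The wings are 16 mm high, 6 mm thick, and stand 48 mm apart (inside) there, narrowing to 19 mm at the mouth.
- guide_stop (a point): Centre of the inner face of the guide's end stop, at plate height, 100 mm from the mouth; same axes. From outside the aluminium and steel guide is 48 mm high, 48 mm wide (86 mm over its two flat screwed feet, 10 mm high with screws) and 114 mm long without the wings.
- block_mid (a point): Centre of the loose milled aluminium block (50 mm long along its x, 16 mm wide along its y, 40 mm high, 0.085 kg, two bores in its top), which stands on the plate with z up, its centre 20 mm above the plate. It is fed lengthwise; either end may lead.
- stick_grip (a point): Centre of the raised grip of the loose grey push stick, 34 mm above its underside. Stick 180 mm long along its x (nose at +x), blade 14 mm wide, 22 mm high, 0.16 kg. The grip rib, 66 mm long and 14 mm wide (along y), rises to 48 mm. Under it a sole 66 x 36 x 6 mm, on which the stick stands by itself; the sole is too wide for the channel.
- stick_nose (a point): Centre of the flat black nose face of the push stick, 11 mm above its underside, 142 mm ahead of the centre of the grip along the stick's x.
- ring_mid (a point): Centre of a loose plain steel ring, 33 mm diameter, 20 mm high; bystander.
- bush_mid (a point): Centre of a loose plain brass bush, 26 mm diameter, 25 mm high; bystander.
- flanged_mid (a point): Centre of a loose steel bush with a flange at its foot, 48 mm diameter, 18 mm high; bystander.
Things that resemble listed ones, but are neither listed nor needed, are in the scene too. Leave any blue, green or pink look-alike of the part that bears block_mid alone.

How it is judged (in metres and radians):
On the way, in this order (a step that is already met when the one before it is completed fails the run):
1. the block stands, let go, in line before the mouth with its nose between the wings (x of block_mid in the frame of guide_mouth between -0.06 and -0.005 m and y of block_mid in the frame of guide_mouth between -0.01 and 0.01 m and angle between the x axis of block_mid and the x axis of guide_mouth, either way round below 0.25 rad and angle between block_mid's own z axis and vertical below 0.1 rad and height (world z) of block_mid below 0.024 m and contact force between the fingers and milled_block below 0.05 N), for 0.2 s.
2. the stick's nose pushes the block inside the channel (x of block_mid in the frame of guide_mouth above 0.015 m and contact force between push_stick and milled_block above 0.05 N and x of stick_nose in the frame of guide_mouth above -0.02 m and y of block_mid in the frame of guide_mouth between -0.01 and 0.01 m).
3. the block is home against the end stop (x of block_mid in the frame of guide_stop between -0.029 and 0 m and y of block_mid in the frame of guide_mouth between -0.01 and 0.01 m), for 0.1 s.
At the end, for the whole second after the job is handed in: The block stands in the channel within 4 mm of the end stop; the push stick stands upright on its sole on the plate (within 0.1 rad), its nose outside the channel and touching no part of the guide; both are at rest (all of step 3 and angle between each of block_mid, stick_grip's own z axis and vertical below 0.1 rad and height (world z) of block_mid below 0.024 m and height (world z) of stick_grip between 0.03 and 0.038 m and contact force between push_stick and guide below 0.05 N and (x of stick_nose in the frame of guide_mouth below 0 m or y of stick_nose in the frame of guide_mouth above 0.03 m or y of stick_nose in the frame of guide_mouth below -0.03 m or x of stick_nose in the frame of guide_stop above 0.02 m) and linear speed of each of push_stick, milled_block below 0.01 m/s).
It fails at once if the gripper touches the block inside the channel (x of block_mid in the frame of guide_mouth above 0 m and contact force between the fingers and milled_block above 0.3 N and y of block_mid in the frame of guide_mouth between -0.01 and 0.01 m and x of block_mid in the frame of guide_stop below 0 m).
It fails at once if a loose ring or bush is moved more than 20 mm (distance of any of ring_mid, bush_mid, flanged_mid from where it was at the start of the episode above 0.02 m).
It also fails if it takes over 59 s, if anything falls off the work surface, if the arm or the gripper's body presses on something with over 40 N, if the wrist force passes 120 N, or if a joint passes its speed limit or range.

## Working session

There is one attempt and no reset: what is moved stays moved. The work goes in short steps, Python scripts to look and compute and a shell command to move; the robot and the scene stay as the last step left them, time stands still between calls to the robot, and variables do not carry over. Pictures are saved under pics/ and viewed, at most 10 in all, crops included, and the job is handed in when it is done.

```bash
mkdir -p pics; ls; cat > h.py <<'E'
import numpy as np, cv2
from cell import env
from scipy.spatial.transform import Rotation as Ro
def cam(n):
    c=env.read_camera(n); H,W=c["depth"].shape
    f=H/2/np.tan(np.radians(c["fovy"])/2)
    c["K"]=np.array([[f,0,c["cx"]],[0,f,c["cy"]],[0,0,1.]]); c["D"]=np.array(c["D"],float); c["R"]=np.array(c["R"]); c["t"]=np.array(c["t"]); return c
def cloud(c):
    H,W=c["depth"].shape
    uv=np.stack(np.meshgrid(np.arange(W),np.arange(H)),-1).reshape(-1,1,2).astype(float)
    n=cv2.undistortPoints(uv,c["K"],c["D"])[:,0]; z=c["depth"].reshape(-1,1)
    P=np.hstack([n*z,z]); X=(P-c["t"])@c["R"]
    X[z[:,0]==0]=np.nan; return X.reshape(H,W,3)
def proj(c,X):
    return cv2.projectPoints(np.array(X,float).reshape(-1,3),cv2.Rodrigues(c["R"])[0],c["t"],c["K"],c["D"])[0][:,0]
def save(n,img): cv2.imwrite("pics/"+n+".png",np.ascontiguousarray(img[...,::-1]))
def pose():
    o=env.get_obs(); return np.array(o["tool_pos"]),Ro.from_euler("xyz",o["tool_rot"],degrees=True)
def delta(p,yaw):
    """units to go to TCP p, tool down, closing-line (tool y) at world angle yaw"""
    p0,R0=pose(); best=None
    for s in(0,180):
        Y=np.array([np.cos(np.radians(yaw+s)),np.sin(np.radians(yaw+s)),0]);Z=np.array([0,0,-1.]);X=np.cross(Y,Z)
        R=Ro.from_matrix(np.stack([X,Y,Z],1)); r=np.degrees((R0.inv()*R).as_rotvec())
        if best is None or np.linalg.norm(r)<np.linalg.norm(best): best=r
    return np.round(R0.inv().apply(np.array(p)-p0)/0.03,3),np.round(best/6,3)
E
python3 - <<'E'
from h import *
o=env.get_obs(); print(o["tool_pos"],o["tool_rot"],o["force"])
for n in("scene","top"):
    c=cam(n); save(n+"0",c["color"]); print(n,-c["R"].T@c["t"],c["R"][2],c["fovy"],c["D"])
    np.savez(n+"0.npz",X=cloud(c))
E
```

```text
pics
[ 0.29164267 -0.58031959  0.24345994] [-1.79890152e+02  6.46859721e-03  2.66872710e+01] [-0.12702293 -0.02512192  0.0053908 ]
scene [ 0.43570691 -0.61783692  0.96141817] [ 0.10978984  0.56078292 -0.82065139] 50.48522293739166 [0.02097662 0.         0.         0.         0.        ]
top [0.46452178 0.00871015 1.02573883] [ 0.0736212  -0.02724754 -0.99691398] 48.93697194874194 [-0.00565562  0.          0.          0.          0.        ]
```

View pics/scene0.png

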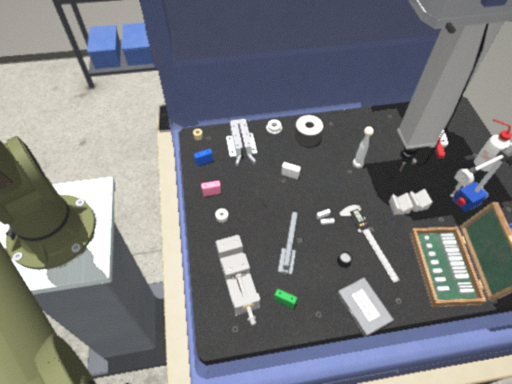

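View pics/top0.png

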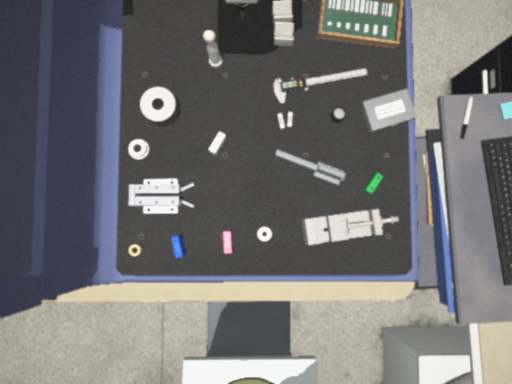

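The top view shows the block candidates: silver (217,142), blue (177,246), pink (227,242) and green (374,183). There are also white gauge blocks at (281,121) and (290,119), which are too small. I choose the silver one. The guide is at (155,196) with its mouth facing right, and the stick runs from its nose at (277,153) to its grip at about (330,172). The bystanders are the ring (264,234), brass bush (135,250) and flanged bush (138,149).

```bash
python3 - <<'E'
from h import *
T=np.load("top0.npz")["X"];S=np.load("scene0.npz")["X"]
img=cv2.imread("pics/top0.png")
a=cv2.resize(img[120:280,110:250],None,fx=3.4,fy=3.4,interpolation=3);b=cv2.resize(img[140:200,265:355],None,fx=3.5,fy=3.5,interpolation=3)
o=np.zeros((544,795,3),np.uint8);o[:a.shape[0],:476]=a[:,:476];o[:b.shape[0],478:478+b.shape[1]]=b[:, :317]
cv2.imwrite("pics/crop1.png",o)
def rect(X,lo,hi,h0,h1):
    P=X.reshape(-1,3);m=(P[:,0]>lo[0])&(P[:,0]<hi[0])&(P[:,1]>lo[1])&(P[:,1]<hi[1])&(P[:,2]>h0)&(P[:,2]<h1)
    Q=P[m]; 
    if len(Q)<5: return len(Q)
    r=cv2.minAreaRect((Q[:,:2]*1000).astype(np.float32)); return len(Q),np.round(r[0],1),np.round(r[1],1),round(r[2],1),"z med/95",np.round(np.percentile(Q[:,2],[5,50,95])*1000,1)
px=dict(block=(217,142),guide=(155,186),guide2=(155,205),stick=(300,163),grip=(328,171),ring=(264,228),brass=(135,246),fl=(138,144),table=(240,190))
for k,(u,v) in px.items(): print(k,np.round(T[v,u]*1000,1))
bl=T[142,217];
for n,X in(("T",T),("S",S)):
    print(n,"table z",np.nanmedian(X[...,2][(abs(X[...,0]-.5)<.1)&(abs(X[...,1])<.1)]))
    print("block",rect(X,bl-.06,bl+.06,.03,.06))
    g=(T[186,155]+T[205,155])/2
    print("guide top",rect(X,g-.1,g+.1,.038,.07)); print("guide all",rect(X,g-.13,g+.13,.006,.07))
    s=T[165,310]
    print("grip top",rect(X,s-.13,s+.13,.04,.06)); print("stick blade",rect(X,s-.13,s+.13,.015,.06)); 
E
```

```text
block [663.1  78.4  40.7]
guide [557.8 220.1  48.8]
guide2 [514.1 220.6  43. ]
stick [ 616.9 -120.1   21. ]
grip [ 594.1 -182.2   49. ]
ring [460.8 -33.   23.3]
brass [418.8 269.6  24.1]
fl [663.5 271.3   9.5]
table [5.531e+02 2.450e+01 2.000e-01]
T table z 3.6438424160978265e-05
block (157, array([663.3,  80.5]), array([16.5, 49.9]), 59.3, 'z med/95', array([32.5, 39.6, 43.1]))
guide top (892, array([500.1, 223.9]), array([124.9, 112.3]), 0.2, 'z med/95', array([44. , 47.8, 50.9]))
guide all (1577, array([533.1, 201. ]), array([214. , 258.6]), 88.0, 'z med/95', array([ 7. , 45.3, 50.5]))
grip top (236, array([ 542.7, -187.6]), array([ 73.1, 128.8]), 82.1, 'z med/95', array([42.8, 48.4, 58.9]))
stick blade (911, array([ 609.1, -164. ]), array([262.1, 215.7]), 2.3, 'z med/95', array([18.5, 24. , 56.5]))
S table z 0.00017160204799936173
block (114, array([664.6,  79.4]), array([21.9, 49.5]), 58.9, 'z med/95', array([31.4, 38.7, 42. ]))
guide top (421, array([500.6, 224.7]), array([120. , 126.3]), 88.6, 'z med/95', array([41.6, 47.6, 50.8]))
guide all (953, array([533.1, 201.9]), array([199.2, 269.4]), 84.1, 'z med/95', array([ 7.2, 37.6, 50. ]))
grip top (231, array([ 546.7, -178.4]), array([ 93., 129.]), 89.9, 'z med/95', array([43.4, 48.8, 59.3]))
stick blade (741, array([ 608.2, -159.2]), array([285.3, 186.4]), 9.4, 'z med/95', array([18.8, 24.9, 57.6]))
```

View pics/crop1.png

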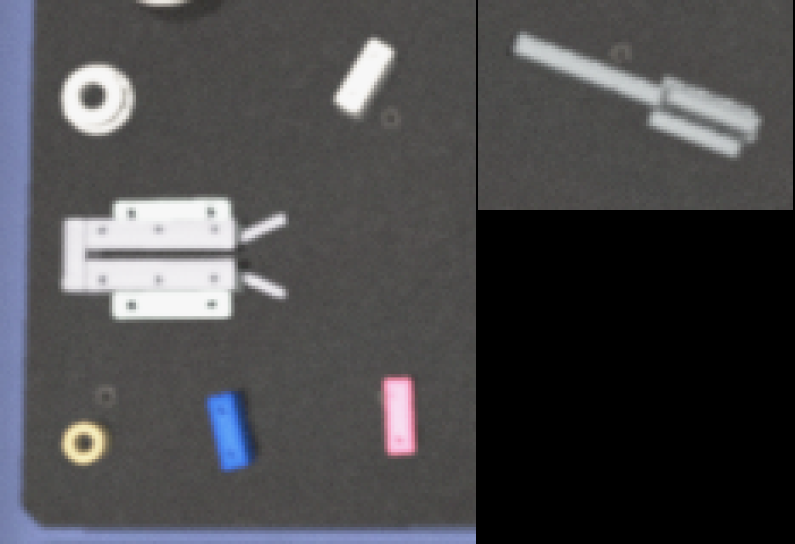

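The crop confirms the silver block, the guide with its slot horizontal and mouth on the right, and the stick with its nose at the upper left and its rib and sole at the lower right. Next I fit the poses by connected component.

```bash
cat >> h.py <<'E'
def comp(X,seed,lo,hi,rad=.13):
    m=((X[...,2]>lo)&(X[...,2]<hi)&(np.hypot(X[...,0]-seed[0],X[...,1]-seed[1])<rad)).astype(np.uint8)
    n,l=cv2.connectedComponents(m); d=np.where(m>0,np.hypot(X[...,0]-seed[0],X[...,1]-seed[1]),9)
    k=l.flat[np.nanargmin(d)]; Q=X[l==k]; return Q
def fit(Q):
    r=cv2.minAreaRect((Q[:,:2]*1000).astype(np.float32)); b=cv2.boxPoints(r); e=b[1]-b[0]; f=b[2]-b[1]
    if np.linalg.norm(f)>np.linalg.norm(e): e=f
    return len(Q),np.round(r[0],1),np.round(r[1],1),"long axis",round(np.degrees(np.arctan2(e[1],e[0])),1),"z",np.round(np.median(Q[:,2])*1000,1)
E
python3 - <<'E'
from h import *
T=np.load("top0.npz")["X"];S=np.load("scene0.npz")["X"]
for n,X in(("T",T),("S",S)):
    print(n)
    print("block",fit(comp(X,(.663,.079),.033,.05,.05)))
    print("guide hi",fit(comp(X,(.557,.22),.043,.056,.1)))
    print("rail1",fit(comp(X,(.557,.22),.003,.018,.13)))
    print("grip",fit(comp(X,(.594,-.182),.042,.056,.06)))
    print("blade",fit(comp(X,(.617,-.12),.013,.06,.2)))
    for s in((.555,.15),(.52,.15)): print("wing",fit(comp(X,s,.01,.022,.035)))
E
```

```text
T
block (145, array([663.3,  80.5]), array([16.5, 49.9]), 'long axis', np.float32(-30.7), 'z', np.float64(39.8))
guide hi (855, array([538. , 224.6]), array([ 47.6, 111.5]), 'long axis', np.float32(-88.6), 'z', np.float64(47.9))
rail1 (150, array([573.6, 217.7]), array([16.1, 81.9]), 'long axis', np.float32(-86.3), 'z', np.float64(5.7))
grip (162, array([ 594.3, -190.2]), array([65.9, 14.5]), 'long axis', np.float32(69.6), 'z', np.float64(47.2))
blade (517, array([ 613. , -141.1]), array([179.2,  15. ]), 'long axis', np.float32(69.3), 'z', np.float64(23.2))
wing (43, array([559.6, 156.2]), array([10. , 38.4]), 'long axis', np.float32(-64.6), 'z', np.float64(15.3))
wing (38, array([518.9, 152.2]), array([34.3,  7.5]), 'long axis', np.float32(70.1), 'z', np.float64(16.0))
S
block (103, array([664.5,  79.5]), array([21.7, 49.5]), 'long axis', np.float32(-29.9), 'z', np.float64(39.3))
guide hi (392, array([538.3, 223. ]), array([ 47.8, 119.1]), 'long axis', np.float32(-88.9), 'z', np.float64(47.8))
rail1 (105, array([570.3, 195.7]), array([119.9,  29.6]), 'long axis', np.float32(77.0), 'z', np.float64(6.8))
grip (134, array([ 595.1, -191.8]), array([66.2, 13.8]), 'long axis', np.float32(69.5), 'z', np.float64(47.5))
blade (344, array([ 613.6, -143. ]), array([180.1,  13.9]), 'long axis', np.float32(69.2), 'z', np.float64(23.9))
wing (37, array([560.6, 153.4]), array([11.4, 40.2]), 'long axis', np.float32(-70.6), 'z', np.float64(15.7))
wing (33, array([519.3, 151.7]), array([38.2, 12.3]), 'long axis', np.float32(81.9), 'z', np.float64(16.2))
```

```bash
cat >> h.py <<'E'
def go(p,yx):
    """p TCP mm, yx tool-x world yaw deg, tool straight down -> units"""
    p0,R0=pose(); a=np.radians(yx); X=np.array([np.cos(a),np.sin(a),0]);Z=np.array([0,0,-1.]);Y=np.cross(Z,X)
    R=Ro.from_matrix(np.stack([X,Y,Z],1))
    print(np.round(R0.inv().apply(np.array(p)/1e3-p0)/0.03,3),np.round(np.degrees((R0.inv()*R).as_rotvec())/6,3))
def gframe(P,m=(539.3,167.),a=91.3):
    a=np.radians(a);d=np.array(P,float)[:2]-m;return np.round([d@[np.cos(a),np.sin(a)],d@[-np.sin(a),np.cos(a)]],1)
E
python3 -c "
from h import *
go((664,80,180),149.5)"
```

```text
[ 20.976 -14.09    2.141] [-1.1000e-02 -1.7000e-02 -2.0469e+01]
```

```bash
python3 -m creep '[87,10.5,-7,1,0,0,-10, 87,10.5,-7,1,0,0,-10, 87,10.5,-7,1,0,0,-10, 87,10.5,-7,1,0,0,-10, 87,10.5,-7,1,0,0,-10, 87,10.5,-7,1,0,0,-10, 87,10.5,-7,1,0,0,-10, 87,10.5,-7,1,0,0,-10, 87,10.5,-7,1,0,0,-10]'; python3 -c "
from h import *
go((664,80,180),149.5);print(env.get_obs()['qpos'])"
```

```text
time_s: 1.0
tool_pos: [0.4814, -0.2456, 0.2141]
tool_rot: [180.0, -0.1, 87.2]
force: [-0.1, 0.2, 0.7]
grip_width: 0.0869
grasp_force: 0.0
[11.132  5.552  1.167] [  0.015  -0.021 -10.381]
[ 46.66068121   7.45283326 -24.1545813  100.44922179   3.03493349
  72.80388337  19.00404727]
```

```bash
python3 -m creep '[87,11.1,5.55,1.1,0,0,-10.4, 87,11.1,5.55,1.1,0,0,-10.4, 87,11.1,5.55,1.1,0,0,-10.4, 87,11.1,5.55,1.1,0,0,-10.4, 87,11.1,5.55,1.1,0,0,-10.4, 87,11.1,5.55,1.1,0,0,-10.4, 87,11.1,5.55,1.1,0,0,-10.4, 87,11.1,5.55,1.1,0,0,-10.4, 87,11.1,5.55,1.1,0,0,-10.4, 87,11.1,5.55,1.1,0,0,-10.4]'; python3 - <<'E'
from h import *
print(env.get_obs()['qpos'])
c=cam("wrist");save("w1",c["color"]);X=cloud(c)
print(np.isfinite(X[...,2]).mean());print(fit(comp(X,(.664,.080),.03,.05,.05)))
go((664,80,34),149.5)
E
```

```text
time_s: 2.0
tool_pos: [0.6643, 0.0702, 0.1806]
tool_rot: [-179.9, -0.1, 149.0]
force: [-0.1, -1.2, -0.2]
grip_width: 0.0872
grasp_force: 0.0
[ 20.97047742  27.73558329 -39.98785573  83.83106421  18.06020322
  75.07113162  38.59563386]
0.9957427978515625
(839, array([664.2,  80.2]), array([16. , 50.1]), 'long axis', np.float32(-30.9), 'z', np.float64(39.9))
[0.199 0.32  4.896] [-0.02  -0.001 -0.092]
```

View pics/w1.png

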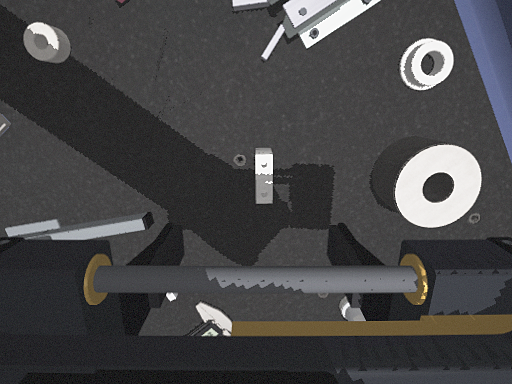

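The wrist view shows the silver block at (264,176) between the fingers, with nothing near it. It measures (664.2, 80.2), at 149.1°, 40 mm high. Descending.

```bash
python3 -c "
from h import *
go((664.2,80.2,34),149.1)"; python3 -m creep '[87,0.15,0.03,1,0,0,-0.02, 87,0.15,0.03,2.5,0,0,-0.02, 87,0.15,0.03,4,0,0,-0.02, 87,0.15,0.03,4.5,0,0,-0.02,87,0.15,0.03,4.5,0,0,-0.02]';  python3 -c "
from h import *
go((664.2,80.2,34),149.1)"
```

```text
[0.197 0.329 4.896] [-0.02  -0.001 -0.025]
time_s: 2.55
tool_pos: [0.6593, 0.0716, 0.0443]
tool_rot: [-179.8, -0.2, 149.1]
force: [-0.0, 0.0, 0.3]
grip_width: 0.0868
grasp_force: 0.0
[0.007 0.33  0.342] [-0.037 -0.031 -0.007]
```

```bash
python3 -m creep '[87,0,0.33,0,0,0,0, 87,0,0.33,0.34,-0.03,-0.03,0, 50,0,0.33,0.34,-0.03,-0.03,0, 0,0,0.33,0.34,-0.03,-0.03,0, 0,0,0.33,0.34,-0.03,-0.03,0, 0,0,0.33,0.34,-0.03,-0.03,0, 0,0,0.33,0.34,-0.03,-0.03,0, 0,0,0.33,0.34,-0.03,-0.03,0]' 20;  python3 -c "
from h import *
go((664.2,80.2,34),149.1)"
```

```text
time_s: 3.35
tool_pos: [0.6662, 0.0826, 0.0364]
tool_rot: [179.8, 0.2, 149.2]
force: [0.2, -0.0, -0.3]
grip_width: 0.047
grasp_force: 0.0
[ 0.016 -0.105  0.081] [0.029 0.032 0.017]
```

```bash
python3 -m creep '[0,0,-0.05,0.05,0,0,0, 0,0,-0.05,0.05,0,0,0, 0,0,-0.05,0.05,0,0,0, 0,0,-0.05,0.05,0,0,0, 0,0,-0.05,0.05,0,0,0, 0,0,-0.05,0.05,0,0,0, 0,0,-0.05,0.05,0,0,0, 0,0,-0.05,0.05,0,0,0]';  python3 -m creep '[0,0,0,-0.3,0,0,0, 0,0,0,-1,0,0,0, 0,0,0,-2,0,0,0, 0,0,0,-3,0,0,0, 0,0,0,-3,0,0,0]';python3 - <<'E'
from h import *
p,R=pose();print(p,gframe(p*1e3))
g=np.array([539.3,167]);d=np.array([np.cos(np.radians(91.3)),np.sin(np.radians(91.3))])
q=g-47*d;print(q);go((*q,125),91.3)
c=cam("wrist");X=cloud(c);save("w2",c["color"])
E
```

```text
time_s: 4.15
tool_pos: [0.6654, 0.0813, 0.0348]
tool_rot: [179.8, 0.2, 149.2]
force: [1.0, -0.8, -0.0]
grip_width: 0.0165
grasp_force: 20.0
time_s: 4.65
tool_pos: [0.668, 0.0827, 0.1307]
tool_rot: [179.5, 0.6, 149.2]
force: [1.1, 0.1, -0.6]
grip_width: 0.0165
grasp_force: 20.0
[0.66804811 0.08268071 0.13070266] [ -87.2 -126.8]
[540.36630468 120.01209736]
[ 4.295 -1.11   0.136] [0.127 0.046 9.654]
```

```bash
python3 -m creep '[0,4.3,-1.1,0.1,0.1,0.05,9.65, 0,4.3,-1.1,0.1,0.1,0.05,9.65, 0,4.3,-1.1,0.1,0.1,0.05,9.65, 0,4.3,-1.1,0.1,0.1,0.05,9.65, 0,4.3,-1.1,0.1,0.1,0.05,9.65, 0,4.3,-1.1,0.1,0.1,0.05,9.65, 0,4.3,-1.1,0.1,0.1,0.05,9.65, 0,4.3,-1.1,0.1,0.1,0.05,9.65, 0,4.3,-1.1,0.1,0.1,0.05,9.65]'; python3 - <<'E'
from h import *
c=cam("wrist");X=cloud(c);save("w3",c["color"])
print("guide hi",fit(comp(X,(.557,.22),.043,.056,.11)))
for s in((.557,.15),(.52,.15)): print("wing",fit(comp(X,s,.01,.022,.035)))
go((540.4,120,35),91.3)
E
```

```text
time_s: 5.6
tool_pos: [0.5368, 0.119, 0.1207]
tool_rot: [-179.5, -0.0, 91.5]
force: [-0.3, -0.6, -1.1]
grip_width: 0.0165
grasp_force: 20.0
guide hi (4293, array([553.1, 214.2]), array([20.2, 92. ]), 'long axis', np.float32(-89.0), 'z', np.float64(48.0))
wing (243, array([560.9, 150.6]), array([ 6. , 29.5]), 'long axis', np.float32(-64.1), 'z', np.float64(16.0))
wing (240, array([519.1, 149.6]), array([29.,  6.]), 'long axis', np.float32(66.0), 'z', np.float64(15.8))
[0.027 0.141 2.859] [-0.075 -0.004  0.026]
```

View pics/w3.png

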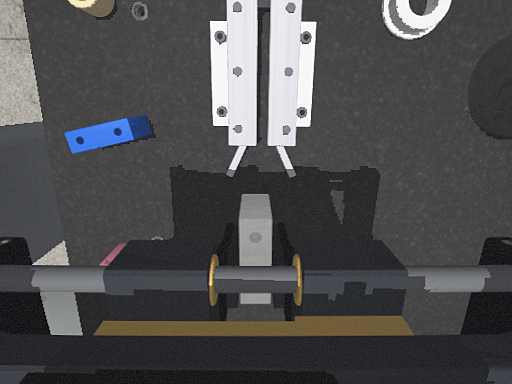

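The wrist view shows the block held centrally at (255,240) and the wings at (237,160) and (286,160), in line with it. I now check the held block's position from the depth data.

```bash
python3 - <<'E'
from h import *
c=cam("wrist");X=cloud(c);p,R=pose();print(p,R.as_euler("xyz",degrees=True))
m=(abs(X[...,0]-p[0])<.03)&(X[...,1]>.10)&(X[...,1]<.16)&(X[...,2]>.115)&(X[...,2]<.14)
m[:,:235]=0;m[:,280:]=0;m[270:]=0
print(fit(X[m]), "front edge y",np.percentile(X[m][:,1],99.5))
for y in(.122,.128,.134,.14): 
    q=X[m&(abs(X[...,1]-y)<.003)]; print(y,len(q), q[:,0].min() if len(q) else 0,q[:,0].max() if len(q) else 0)
go((540.2,119,36),91.0)
E
```

```text
[0.53698054 0.119065   0.12089373] [-1.79561015e+02 -2.70441422e-02  9.14269592e+01]
(2114, array([537.5, 131. ]), array([23.7, 27.7]), 'long axis', np.float32(-88.0), 'z', np.float64(125.9)) front edge y 0.14457559289955693
0.122 350 0.5283860985497127 0.5459354245534701
0.128 646 0.5257968469972534 0.5494527789619595
0.134 343 0.5284120244807551 0.5445801620472432
0.14 369 0.5281623317530207 0.5447841044050584
[-0.006  0.129  2.829] [-0.073 -0.004  0.071]
```

```bash
python3 -m creep '[0,0,0.13,1,-0.07,0,0.06, 0,0,0.13,1.8,-0.07,0,0.06, 0,0,0.13,2.4,-0.07,0,0.06, 0,0,0.13,2.6,-0.07,0,0.06, 0,0,0.13,2.6,-0.07,0,0.06]'; python3 -c "
from h import *
go((540.6,119,35),91.0)"
```

```text
time_s: 6.2
tool_pos: [0.54, 0.1191, 0.0425]
tool_rot: [-179.9, -0.0, 91.0]
force: [-0.6, -0.1, -0.5]
grip_width: 0.0161
grasp_force: 20.0
[-0.003  0.02   0.25 ] [-0.015 -0.005 -0.001]
```

```bash
python3 -m creep '[0,0,0.02,0.15,0,0,0, 0,0,0.02,0.23,0,0,0, 0,0,0.02,0.25,0,0,0, 0,0,0.02,0.25,0,0,0]'; python3 -m creep '[40,0,0,0,0,0,0, 40,0,0,0,0,0,0, 40,0,0,0,0,0,0, 40,0,0,0,0,0,0, 40,0,0,0,0,0,0, 40,0,0,0,0,0,0]'; python3 -m creep '[40,0,0,-0.5,0,0,0, 60,0,0,-1.5,0,0,0, 70,0,0,-3,0,0,0, 70,0,0,-4,0,0,0, 70,0,0,-4,0,0,0]';  python3 - <<'E'
from h import *
c=cam("wrist");X=cloud(c);Q=comp(X,(.540,.12),.032,.048,.05);print(fit(Q))
c=cam("top");print(fit(comp(cloud(c),(.540,.12),.032,.048,.04)))
go((594.6,-191,150),69.4)
E
```

```text
time_s: 6.6
tool_pos: [0.5415, 0.1192, 0.0361]
tool_rot: [179.9, -0.0, 91.0]
force: [0.6, -0.7, -0.4]
grip_width: 0.0165
grasp_force: 20.0
time_s: 7.2
tool_pos: [0.5413, 0.1192, 0.0358]
tool_rot: [180.0, -0.0, 91.0]
force: [-0.5, -0.5, 1.1]
grip_width: 0.0398
grasp_force: 0.0
time_s: 7.7
tool_pos: [0.5445, 0.1203, 0.162]
tool_rot: [179.4, -0.1, 91.0]
force: [0.2, 0.3, 0.6]
grip_width: 0.0637
grasp_force: 0.0
(900, array([541.9, 119.9]), array([16.4, 49.5]), 'long axis', np.float32(-89.4), 'z', np.float64(40.0))
(29, array([541.2,  99.6]), array([16.7,  7.5]), 'long axis', np.float32(1.2), 'z', np.float64(39.9))
[-10.369   1.59    0.243] [ 0.027 -0.007  3.592]
```

```bash
python3 -m creep '[70,-10.35,1.6,0.24,0,0,3.6, 70,-10.35,1.6,0.24,0,0,3.6, 70,-10.35,1.6,0.24,0,0,3.6, 70,-10.35,1.6,0.24,0,0,3.6, 70,-10.35,1.6,0.24,0,0,3.6, 70,-10.35,1.6,0.24,0,0,3.6, 70,-10.35,1.6,0.24,0,0,3.6, 70,-10.35,1.6,0.24,0,0,3.6, 70,-10.35,1.6,0.24,0,0,3.6, 70,-10.35,1.6,0.24,0,0,3.6]'; python3 - <<'E'
from h import *
c=cam("wrist");save("w4",c["color"]);X=cloud(c)
print("grip",fit(comp(X,(.594,-.182),.042,.056,.06)));print("blade",fit(comp(X,(.63,-.1),.017,.027,.2)))
c=cam("top");print("block",fit(comp(cloud(c),(.540,.12),.032,.048,.04)))
go((594.8,-191,35),69.4)
E
```

```text
time_s: 8.8
tool_pos: [0.5944, -0.1872, 0.1481]
tool_rot: [-179.9, -0.1, 69.6]
force: [0.5, -0.7, -0.3]
grip_width: 0.0698
grasp_force: 0.0
grip (1122, array([ 596.1, -190.3]), array([64.7, 13.7]), 'long axis', np.float32(68.4), 'z', np.float64(47.5))
blade (2231, array([ 626.3, -110.7]), array([111.8,  13.9]), 'long axis', np.float32(69.3), 'z', np.float64(21.8))
block (150, array([541. , 120.7]), array([16.4, 49.4]), 'long axis', np.float32(-89.1), 'z', np.float64(39.7))
[-0.1    0.044  3.786] [ 0.    -0.011  0.026]
```

View pics/w4.png

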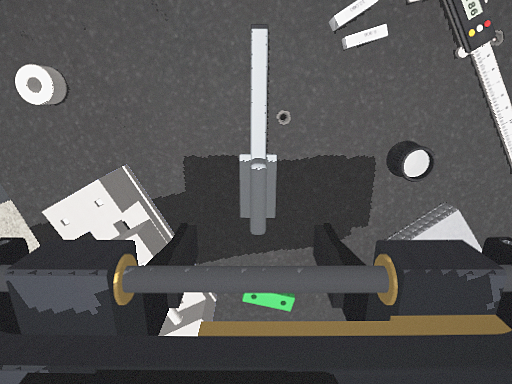

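The view shows the stick's blade at (259,90) and its rib and sole at (258,190), centred. The vise is to the left at (110,215) and the green look-alike is behind at (268,301). I check clearance for the fingers and the gripper body.

```bash
python3 - <<'E'
from h import *
X=np.vstack([np.load(n+"0.npz")["X"].reshape(-1,3) for n in("top","scene")])
a=np.radians(69.3);d=X[:,:2]-[.5955,-.1907];u=d@[np.cos(a),np.sin(a)];v=d@[np.sin(a),-np.cos(a)]
for lo,hi,un in((.008,.4,.012),(.055,.4,.042)):
    m=(abs(u)<un)&(X[:,2]>lo)&(abs(v)<.11)&(abs(v)>.022)
    print(lo,m.sum(),[ (round(s*1e3),np.round(X[m][np.round(v[m],2)==s][:,2].max()*1e3)) for s in np.unique(np.round(v[m],2))])
go((595.5,-190.7,35),69.3)
E
```

```text
0.008 0 []
0.055 54 [(-110, np.float64(61.0)), (-100, np.float64(61.0))]
[-0.082  0.062  3.786] [-0.    -0.011  0.043]
```

```bash
python3 -m creep '[60,-0.08,0.06,1,0,0,0.03, 60,-0.08,0.06,2,0,0,0.03, 60,-0.08,0.06,3,0,0,0.03, 60,-0.08,0.06,3.6,0,0,0.03, 60,-0.08,0.06,3.6,0,0,0.03]'; python3 -c "
from h import *
go((595.5,-190.7,35),69.3)"
```

```text
time_s: 9.4
tool_pos: [0.593, -0.1913, 0.0376]
tool_rot: [-179.7, -0.0, 69.3]
force: [-0.7, 0.0, -0.2]
grip_width: 0.0603
grasp_force: 0.0
[0.047 0.071 0.085] [-0.054 -0.007 -0.002]
```

```bash
python3 -m creep '[60,0,0.07,0.06,0,0,0, 0,0,0.07,0.06,0,0,0, 0,0,0.07,0.06,0,0,0, 0,0,0.07,0.06,0,0,0, 0,0,0.07,0.06,0,0,0, 0,0,0.07,0.06,0,0,0, 0,0,0.07,0.06,0,0,0, 0,0,0.07,0.06,0,0,0, 0,0,0.07,0.06,0,0,0, 0,0,0.07,0.06,0,0,0, 0,0,0.07,0.06,0,0,0,0,0,0.07,0.06,0,0,0]' 45; python3 -m creep '[0,0,0,-0.3,0,0,0, 0,0,0,-1,0,0,0, 0,0,0,-1.5,0,0,0, 0,0,0,-1.5,0,0,0]';python3 - <<'E'
from h import *
p,R=pose();c=cam("wrist");save("w5",c["color"]);X=cloud(c)
z=p[2]-.035
Q=comp(X,(p[0]+.035,p[1]+.09),z+.014,z+.03,.2);print(p,z,"blade",fit(Q));q=Q[np.argsort(Q[:,0]*.35+Q[:,1]*.936)]
print("tip",q[-60:].mean(0),"near",q[:60].mean(0))
c=cam("top");print("block",fit(comp(cloud(c),(.540,.12),.032,.048,.04)))
E
```

```text
time_s: 10.6
tool_pos: [0.5969, -0.1941, 0.0387]
tool_rot: [-180.0, -0.0, 69.2]
force: [-2.5, 0.4, 2.6]
grip_width: 0.0137
grasp_force: 44.9
time_s: 11.0
tool_pos: [0.5995, -0.1947, 0.0868]
tool_rot: [179.6, -0.0, 69.2]
force: [0.1, 0.4, -0.9]
grip_width: 0.014
grasp_force: 44.9
[ 0.59953939 -0.19466641  0.08682408] 0.051824083184318664 blade (5289, array([ 627.3, -121.2]), array([94.1, 14.1]), 'long axis', np.float32(69.5), 'z', np.float64(70.0))
tip [ 0.64303826 -0.07761306  0.06963606] near [ 0.61149648 -0.16323798  0.07434498]
block (150, array([541. , 120.7]), array([16.6, 49.4]), 'long axis', np.float32(-88.9), 'z', np.float64(39.7))
```

```bash
python3 - <<'E'
from h import *
p,R=pose();c=cam("wrist");X=cloud(c);a=np.radians(69.3)
d=X[...,:2]-p[:2];u=d@[np.cos(a),np.sin(a)];v=d@[np.sin(a),-np.cos(a)]
for s in np.arange(.03,.17,.01):
    m=(abs(u-s)<.004)&(abs(v)<.02)&(X[...,2]>.03); 
    if m.any(): print(round(s*1e3),m.sum(),np.round(np.median(X[m][:,2])*1e3,1),np.round([v[m].min()*1e3,v[m].max()*1e3],1))
print(proj(c,[[p[0]+.142*np.cos(a),p[1]+.142*np.sin(a),.07]]))
E
```

```text
30 6384 153.1 [-20.  20.]
40 2700 147.4 [-20.  20.]
50 382 67.2 [-7.   6.6]
60 403 67.2 [-6.8  6.5]
70 415 67.1 [-6.7  7. ]
80 451 67.1 [-7.1  6.9]
90 475 67.0 [-6.9  6.8]
100 496 67.0 [-7.2  6.7]
110 527 67.2 [-7.1  6.6]
120 556 67.0 [-7.3  6.5]
[[254.1906421  -45.47172007]]
```

View pics/w5.png

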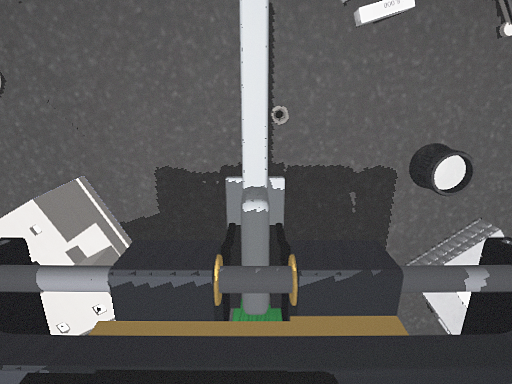

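The view shows the stick held level between the pads with its rib at (257,240). The nose is beyond the top of the picture, and the blade is centred and aligned.

```bash
python3 -c "
from h import *
print(pose()[0]);go((541,-72,80),91.0)"
```

```text
[ 0.59685956 -0.19411177  0.08319252]
[ 3.142 -3.188  0.109] [-2.000e-03 -5.000e-03 -3.638e+00]
```

```bash
python3 -m creep '[0,1,-1,0.1,0,0,-1.2, 0,2,-2,0.1,0,0,-2.4, 0,3.1,-3.2,0.1,0,0,-3.6, 0,3.1,-3.2,0.1,0,0,-3.6, 0,3.1,-3.2,0.1,0,0,-3.6, 0,3.1,-3.2,0.1,0,0,-3.6]'; python3 - <<'E'
from h import *
p,R=pose();print(p,R.as_euler("xyz",degrees=True))
for n in("top","scene"):
    c=cam(n);X=cloud(c)
    Q=comp(X,(.541,.03),.045,.08,.12);Q=Q[Q[:,1]>-.02];print(n,"blade",fit(Q),np.percentile(Q[:,1],99.5))
    print("block",fit(comp(X,(.541,.13),.032,.045,.04)))
go((541,-72,41),91.0)
E
```

```text
time_s: 11.75
tool_pos: [0.5406, -0.0743, 0.0803]
tool_rot: [180.0, 0.0, 90.7]
force: [0.3, -0.8, -0.7]
grip_width: 0.0133
grasp_force: 44.9
[ 0.54061243 -0.07432261  0.08031222] [1.79991206e+02 8.37869823e-03 9.06669898e+01]
top blade (248, array([538.6,  24.7]), array([14.2, 89.2]), 'long axis', np.float32(-89.8), 'z', np.float64(63.1)) 0.0692149940970067
block (149, array([541.2, 120.8]), array([16.6, 49.5]), 'long axis', np.float32(-89.3), 'z', np.float64(39.6))
  return _methods._mean(a, axis=axis, dtype=dtype,
  ret = ret.dtype.type(ret / rcount)
Traceback (most recent call last):
IndexError: index -1 is out of bounds for axis 0 with size 0
```

```bash
python3 -c "
from h import *
go((543.3,-74,41),90.9)"; python3 -m creep '[0,0,0.1,0.6,0,0,-0.04, 0,0,0.1,1.1,0,0,-0.04, 0,0,0.1,1.3,0,0,-0.04, 0,0,0.1,1.3,0,0,-0.04]'; python3 - <<'E'
from h import *
X=cloud(cam("top"));Q=comp(X,(.541,.03),.012,.035,.12);Q=Q[Q[:,1]>-.01]
for y in(0,.02,.04,.06): q=Q[abs(Q[:,1]-y)<.01];print(y,q[:,0].min(),q[:,0].max(),np.median(q[:,2]))
print(np.percentile(Q[:,1],99.5))
go((543.3,-74,41),90.9)
E
```

```text
[0.02  0.082 1.314] [ 0.003 -0.002 -0.047]
time_s: 12.25
tool_pos: [0.5424, -0.0732, 0.0402]
tool_rot: [-179.8, -0.1, 91.0]
force: [-1.2, -0.3, -1.4]
grip_width: 0.0137
grasp_force: 44.9
0 0.5327986289681488 0.5467239019727095 0.022641356288064733
0.02 0.5323196536977043 0.5467069537883689 0.02285637410247511
0.04 0.531965125804147 0.544227162228155 0.022973843618681933
0.06 0.5318945876427636 0.5440548524139938 0.022593674414286075
0.07172952453167342
[-0.028  0.006  0.003] [-0.01  -0.009  0.013]
```

```bash
python3 -m creep '[0,0.2,0.07,0,0,0,0, 0,0.4,0.07,0,0,0,0, 0,0.6,0.07,0,0,0,0, 0,0.8,0.07,0,0,0,0, 0,1,0.07,0,0,0,0, 0,1.2,0.07,0,0,0,0, 0,1.4,0.07,0,0,0,0, 0,1.6,0.07,0,0,0,0, 0,1.6,0.07,0,0,0,0]'; python3 - <<'E'
from h import *
X=cloud(cam("top"));print("block",fit(comp(X,(.541,.145),.032,.044,.04)))
Q=comp(X,(.541,.06),.012,.03,.12);Q=Q[Q[:,1]>.01]
for y in(.04,.06,.08,.1): q=Q[abs(Q[:,1]-y)<.01];print(y,q[:,0].min(),q[:,0].max())
print(Q[:,1].max())
E
```

```text
time_s: 13.2
tool_pos: [0.5447, -0.0234, 0.0417]
tool_rot: [180.0, -0.1, 91.1]
force: [0.5, 0.6, -1.4]
grip_width: 0.0135
grasp_force: 44.9
block (147, array([545. , 145.6]), array([49. , 27.8]), 'long axis', np.float32(85.0), 'z', np.float64(39.7))
0.04 0.5351726387400663 0.5488189190779712
0.06 0.5348203784693317 0.5488451357587384
0.08 0.5344674400674758 0.5486823337462929
0.1 0.5340902382374965 0.5463564230976562
0.16828315339311647
```

```bash
python3 - <<'E'
from h import *
c=cam("wrist");save("w6",c["color"])
X=cloud(c);Q=comp(X,(.541,.145),.036,.043,.03);print(fit(Q))
m=(abs(X[...,0]-.541)<.02)&(X[...,2]>.036)&(X[...,2]<.043);
for y in(.125,.135,.145,.155,.162): q=X[m&(abs(X[...,1]-y)<.004)];print(y,len(q),q[:,0].min() if len(q) else 0,q[:,0].max() if len(q) else 0)
E
```

```text
(196608, array([552.6, -23.6]), array([349.2, 151.6]), 'long axis', np.float32(24.8), 'z', np.float64(nan))
0.125 0 0 0
0.135 0 0 0
0.145 0 0 0
0.155 0 0 0
0.162 0 0 0
```

View pics/w6.png

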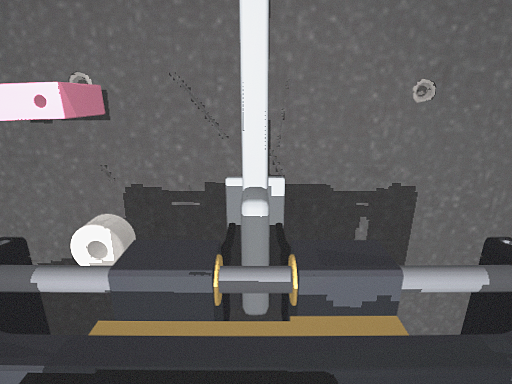

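The wrist view shows the stick and, at (100,240), the ring clear of the fingers. The block is out of view, so I use the top camera.

```bash
python3 - <<'E'
from h import *
X=cloud(cam("top"))
m=(abs(X[...,0]-.541)<.025)&(X[...,2]>.03)&(X[...,2]<.044)
for y in(.115,.12,.125,.13,.135,.14,.145,.15,.155,.16,.165): q=X[m&(abs(X[...,1]-y)<.0025)];print(y,len(q),q[:,0].min() if len(q) else 0,q[:,0].max() if len(q) else 0)
E
```

```text
0.115 0 0 0
0.12 5 0.5331150896316343 0.5450501668896125
0.125 16 0.5330719072059241 0.5478423821190573
0.13 12 0.5329870677612948 0.5471215459802764
0.135 12 0.5328861548443579 0.5470925878684282
0.14 16 0.5329312185691637 0.5471729722565538
0.145 16 0.5331017440000816 0.5472912518807499
0.15 17 0.5329303044658172 0.5472862301708198
0.155 14 0.5329188366703891 0.5471770288099067
0.16 12 0.5329798648912799 0.5472333887152484
0.165 14 0.5329280588999804 0.5471860455436136
```

The block is straight and its nose has entered the channel. I keep pushing.

```bash
python3 -m creep '[0,0.25,0,0,0,0,0, 0,0.5,0,0,0,0,0, 0,0.75,0,0,0,0,0, 0,1,0,0,0,0,0, 0,1.25,0,0,0,0,0, 0,1.5,0,0,0,0,0, 0,1.75,0,0,0,0,0, 0,2,0,0,0,0,0, 0,2.25,0,0,0,0,0, 0,2.5,0,0,0,0,0, 0,2.75,0,0,0,0,0]'; python3 -m creep '[0,0.07,0,0,0,0,0, 0,0.07,0,0,0,0,0]'; python3 -c "
from h import *
print(gframe([543,pose()[0][1]*1e3+143.5],(539.7,167),91))"
```

```text
time_s: 14.45
tool_pos: [0.5434, 0.0581, 0.0418]
tool_rot: [180.0, -0.0, 91.0]
force: [-0.9, -0.1, -2.0]
grip_width: 0.0137
grasp_force: 44.9
time_s: 14.65
tool_pos: [0.5433, 0.0603, 0.0418]
tool_rot: [180.0, -0.0, 91.1]
force: [0.5, -0.1, -1.4]
grip_width: 0.0133
grasp_force: 44.9
[36.7 -3.9]
```

```bash
python3 -m creep '[0,0.07,0,0,0,0,0, 0,0.14,0,0,0,0,0, 0,0.21,0,0,0,0,0, 0,0.28,0,0,0,0,0, 0,0.33,0,0,0,0,0, 0,0.33,0,0,0,0,0]'; python3 -m creep '[0,0.05,0,0,0,0,0,0,0.05,0,0,0,0,0]';python3 -m creep '[0,0.05,0,0,0,0,0,0,0.05,0,0,0,0,0]'
```

```text
time_s: 15.25
tool_pos: [0.5431, 0.0699, 0.0418]
tool_rot: [180.0, -0.0, 91.0]
force: [-0.5, -0.5, -1.6]
grip_width: 0.0135
grasp_force: 44.9
time_s: 15.45
tool_pos: [0.5431, 0.0712, 0.0418]
tool_rot: [180.0, -0.0, 91.0]
force: [0.2, -0.7, -0.9]
grip_width: 0.0136
grasp_force: 44.9
time_s: 15.65
tool_pos: [0.5431, 0.0727, 0.0418]
tool_rot: [180.0, -0.0, 91.0]
force: [0.2, -0.5, -0.6]
grip_width: 0.0135
grasp_force: 44.9
```

```bash
for i in 1 2; do python3 -m creep '[0,0.05,0,0,0,0,0,0,0.05,0,0,0,0,0]'|sed -n 2p\;4p;done; python3 -m creep '[0,0.04,0,0,0,0,0,0,0.04,0,0,0,0,0]'|sed -n 2p\;4p; python3 -m creep '[0,0.04,0,0,0,0,0,0,0.04,0,0,0,0,0]'|sed -n 2p\;4p
```

```text
tool_pos: [0.5432, 0.0731, 0.0418]
force: [-0.8, -3.7, -0.7]
tool_pos: [0.5432, 0.0731, 0.0418]
force: [1.2, -6.5, 0.2]
tool_pos: [0.5432, 0.0731, 0.0418]
force: [-0.5, -9.4, 0.6]
tool_pos: [0.5432, 0.0732, 0.0418]
force: [-0.8, -10.4, 0.8]
```

The block is firmly home: the force rises while the tool stays still at the expected depth. I draw the stick straight out.

```bash
python3 -m creep '[0,-0.3,0,0,0,0,0, 0,-0.7,0,0,0,0,0, 0,-1.2,0,0,0,0,0, 0,-1.7,0,0,0,0,0, 0,-2.2,0,0,0,0,0, 0,-2.7,0,0,0,0,0, 0,-3.2,0,0,0,0,0, 0,-3.7,0,0,0,0,0, 0,-4.2,0,0,0,0,0, 0,-4.7,0,0,0,0,0, 0,-4.7,0,0,0,0,0]'; python3 - <<'E'
from h import *
for n in("top","scene"):
    X=cloud(cam(n));Q=X[(abs(X[...,0]-.541)<.004)&(X[...,1]>.17)&(X[...,1]<.27)&(X[...,2]<.043)&(X[...,2]>.03)]
    print(n,len(Q),Q[:,1].min() if len(Q) else 0,Q[:,1].max() if len(Q) else 0)
go((543,-65,38.5),91)
E
```

```text
time_s: 17.55
tool_pos: [0.5454, -0.0665, 0.0416]
tool_rot: [180.0, 0.1, 90.8]
force: [0.2, -0.7, -1.3]
grip_width: 0.0134
grasp_force: 44.9
top 48 0.21813082017505983 0.2665185242902959
scene 0 0 0
[-0.061 -0.084  0.106] [ 0.004 -0.009 -0.007]
```

```bash
python3 -m creep '[0,0,0,0.06,0,0,0, 0,0,0,0.1,0,0,0,0,0,0,0.1,0,0,0]'|sed -n 2p\;4p; python3 -m creep '[0,0,0,0.03,0,0,0, 0,0,0,0.03,0,0,0]' | sed -n 2p\;4p
```

```text
tool_pos: [0.5455, -0.0622, 0.0387]
force: [0.6, 0.3, -1.7]
tool_pos: [0.5455, -0.0622, 0.0386]
force: [-3.1, 1.3, 5.2]
```

Contact: the sole is on the plate. Release and lift.

```bash
python3 -m creep '[20,0,0,0,0,0,0, 30,0,0,0,0,0,0, 30,0,0,0,0,0,0, 30,0,0,0,0,0,0, 30,0,0,0,0,0,0, 30,0,0,0,0,0,0]' 10|sed -n 2p\;5,6p; python3 -m creep '[30,0,0,-0.3,0,0,0, 30,0,0,-1,0,0,0, 30,0,0,-2,0,0,0, 30,0,0,-3,0,0,0, 30,0,0,-5,0,0,0, 30,0,0,-5,0,0,0]'; python3 - <<'E'
from h import *
c=cam("top");save("end",cv2.resize(c["color"],None,fx=1.5,fy=1.5));X=cloud(c)
print("blade",fit(comp(X,(.541,.03),.013,.06,.2)),"rib",fit(comp(X,(.543,-.06),.042,.054,.06)))
for n,s,r in(("ring",(.461,-.033),.03),("brass",(.419,.27),.03),("fl",(.66,.27),.04)):
    for Y in(X,np.load("top0.npz")["X"]): print(n,fit(comp(Y,s,.006,.04,r))[1])
E
```

```text
tool_pos: [0.5455, -0.0631, 0.0377]
grip_width: 0.0299
grasp_force: 0.0
time_s: 19.35
tool_pos: [0.5487, -0.063, 0.1944]
tool_rot: [179.4, 0.1, 91.0]
force: [0.2, 1.2, 1.0]
grip_width: 0.0301
grasp_force: 0.0
blade (304, array([542.9,  21.2]), array([ 12.6, 120.6]), 'long axis', np.float32(-89.9), 'z', np.float64(21.8)) rib (24, array([543.5, -33.3]), array([11.6, 11.6]), 'long axis', np.float32(89.8), 'z', np.float64(46.9))
ring [446.1 -30.7]
ring [447.8 -32. ]
brass [409.5 269. ]
brass [409.6 269. ]
fl [652.4 270.2]
fl [653.3 270.7]
```

View pics/end.png

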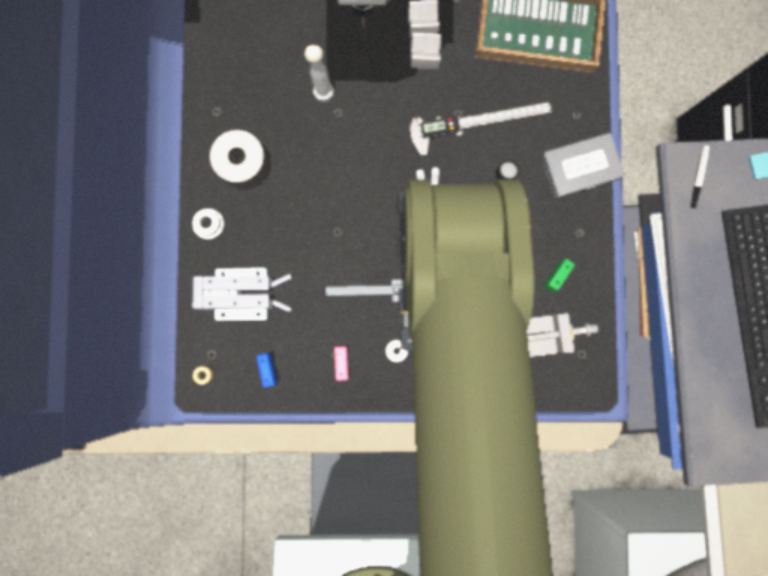

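The final view shows the stick standing clear with its nose at (328,291), the block in the guide's channel, and the ring (397,351) and bushes in place. Handing in.

```bash
python3 -c "
from cell import env
print(env.sign_off())"
```

```text
the job is handed in; nothing more can be done
None
```

The job is handed in: the block is home against the end stop to about 1 mm, the stick stands on its sole clear of the guide, and the ring and bushes are where they started to within about 2 mm, all by the top camera; the sign-off returned no verdict.

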